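# Find the off-centre handle on the knife-edge balance

## Task

Of the two double-armed handles on the bench, one has its weight off centre, though they look alike. Lay a handle along the cradle of the knife-edge balance, centred, and let go: a good one stays level, the faulty one tips. Finish with the good handle resting level and centred in the cradle and the faulty one lying in the shallow plastic bin beside the balance.

Things in the scene. Friction and masses are not known exactly. Their poses are not given: they have to be found in the camera images.
- handle_a_mid (a point): One of two black plastic double-armed handles, outwardly alike: bar 150 long, 24 wide, 18 tall, with a grip block in its middle (36 along, 28 across, 40 tall); steel disc near each end; 120 g. In one of the two, unseen, the weight lies 40 mm off the middle along the bar. Point: centre of the grip block, 20 above the underside; x along the bar, y across, z up. Upright, x roughly to the robot's left.
- handle_b_mid (a point): One of two black plastic double-armed handles, outwardly alike: bar 150 long, 24 wide, 18 tall, with a grip block in its middle (36 along, 28 across, 40 tall); steel disc near each end; 120 g. In one of the two, unseen, the weight lies 40 mm off the middle along the bar. Point: centre of the grip block, 20 above the underside; x along the bar, y across, z up. Upright, x roughly to the robot's left.
- cradle_seat (a point): Steel cradle rocking on a knife edge on a fixed aluminium base 150 x 100. A handle lies along it in two saddles, 35 to 62 either side of the middle, 44 wide between lips 10 tall; between them only a rail 20 wide, 8 lower, leaving room for fingers. Point: its middle at saddle-floor height (46 above the bench); x along, y across, z up. A seated handle's centre is 20 above it. Level when empty.
- cradle (a joint): Tilt of the cradle about its y axis, rad: 0 level (light springs bring it back there), stops at -0.17 and 0.17. A good handle laid 10 mm off the middle tilts it by about 0.05; the faulty handle laid in the middle brings it to or near a stop, within half a second.
- bin: Shallow open blue plastic bin, fixed, 160 (x) by 240 (y) outside, 60 tall, walls and floor 4 thick. Origin under its middle at bench height; x its short side, y its long side, z up.
Things that resemble listed ones, but are neither listed nor needed, are in the scene too. Leave any purple look-alike of the part that bears handle_b_mid alone. There is more than one size of the part that bears cradle_seat; the job needs the smaller.

How it is judged:
At the end, for the whole second after the job is handed in: One handle rests in the cradle saddles, its middle within 15 mm along and 20 mm across of the cradle's middle, aligned within 0.3 rad, cradle level within 0.09 rad (5 degrees); the other lies in the bin, its centre within the walls and under 45 mm above the bench. Both at rest (value of joint cradle between -0.09 and 0.09 rad and ((x of handle_a_mid in the frame of cradle_seat between -0.015 and 0.015 m and y of handle_a_mid in the frame of cradle_seat between -0.02 and 0.02 m and z of handle_a_mid in the frame of cradle_seat between 0.012 and 0.026 m and angle between the x axis of handle_a_mid and the x axis of cradle_seat, either way round below 0.3 rad and x of handle_b_mid in the frame of bin between -0.075 and 0.075 m and y of handle_b_mid in the frame of bin between -0.115 and 0.115 m and z of handle_b_mid in the frame of bin between 0 and 0.045 m and linear speed of each of handle_a, handle_b below 0.03 m/s) or (x of handle_b_mid in the frame of cradle_seat between -0.015 and 0.015 m and y of handle_b_mid in the frame of cradle_seat between -0.02 and 0.02 m and z of handle_b_mid in the frame of cradle_seat between 0.012 and 0.026 m and angle between the x axis of handle_b_mid and the x axis of cradle_seat, either way round below 0.3 rad and x of handle_a_mid in the frame of bin between -0.075 and 0.075 m and y of handle_a_mid in the frame of bin between -0.115 and 0.115 m and z of handle_a_mid in the frame of bin between 0 and 0.045 m and linear speed of each of handle_b, handle_a below 0.03 m/s))); the robot touches nothing.
It also fails if it takes over 72 s, if anything falls off the work surface, if the arm or the gripper's body presses on something with over 40 N, if the wrist force passes 120 N, or if a joint passes its speed limit or range.

## Robot

A 6-joint arm with a two-finger parallel gripper is mounted at the origin on the work surface. World frame = base frame: x ahead of the robot, y to its left, z up, the work surface at z = 0. Lengths are in m, angles in rad, forces in N, time in s.
With the tool pointing down it reaches from about 0.4 to 0.925 m from the base axis. Payload 12.5 kg.
Tool frame: the origin (TCP) lies at the very end of the fingers, on their centre line; the grasp point (between the pads) lies 19 mm behind it; z points along the fingers, y is the line along which they close (so a half turn about z gives the same grasp; the last joint's range is limited). The gripper opens to 95 mm and grips with 3 to 60 N. Pads are 20 mm wide; open, the fingers measure 119 mm over their backs; the gripper's body (75 mm by 180 mm) begins 59 mm behind the grasp point.
Start: joints at [1.197, 0.491, 1.559, -0, 1.092, -0.106], TCP at [0.165, 0.603, 0.215] pointing down, gripper open.
Joint ranges: [-3.1, 3.1], [-0.84, 2.19], [0.05, 2.79], [-1.13, 4.28], [0.06, 2.93], [-2.69, 2.69]. Speed limits (rad/s): [2.22, 2.22, 2.79, 3.14, 3.14, 3.14].

## Interface

Orientations are given as a unit quaternion [x, y, z, w].
In Python, from plant import bot gives the robot as it stands. The module is installed in compiled form; this text tells all that it offers. Calls block until the motion is done:
- bot.move_ptp(position, orientation): joint-space move of the TCP to a pose.
- bot.move_straight(position, ori=None, max_speed=0.15, threshold=None): straight line of the TCP; ori=None keeps the orientation; max_speed is the mean speed in m/s. With threshold (N) it stops when the force on the tool has changed by that much, and returns True; else False.
- bot.set_joints(angles): joint-space move.
- bot.gripper_open() and bot.grab(force=None): open the fingers fully, or close them until they stop; force is the grip in N (None keeps the last).
- bot.sleep(seconds).
- bot.solve_ik(position, orientation): joint angles nearest the present ones, or None.
- bot.state(): the state.
- bot.get_image(name): name is "side" or "top" or "wrist"; returns (picture, depth): 480x640x3 uint8, red, green, blue; 480x640 float32, m along the optical axis (not along the pixel's ray), 0 where there is no reading.
- bot.calibration(name): a dict with "fovy" (degrees; the focal length in pixels is half the picture's height over the tangent of half this angle, whatever the lens; pixels are square), "cx", "cy" (the principal point, pixels), "k1" (the pictures are not rectified: a ray, as slopes to the right and down, at radius r is drawn at 1 + k1 r^2 times it, then the intrinsics apply), "eye" and "rotation" of the camera in the world. Camera axes: x right, y down, z forward; pixel columns grow to the right and rows downward; lengths in m; the calibration is good to about 2 mm. A picture is of the moment at which its call begins: read the wrist's pose just before it. calibration takes no time and is no camera call; for the wrist camera it gives the pose at the moment of the call.
A pose or a line that the arm cannot do raises bot.Unreachable and nothing moves.
- bot.close_job(): hands the job in; it is judged then, once.
Trained networks look in the newest picture that a camera, given by its name, has taken for a name from the list of things; names that differ only in an ending like _2 or _b are one class to them, and where a whole thing is asked for, a point or a joint stands for the part that bears it (a point fixed in the world has none). Each returns a list of dicts, best first, with "confidence" (0 to 1); they miss things now and then, are a little off and sometimes report something else, mostly with a low value. They report only what shows in the picture. A call takes as long as a camera call. They do not tell look-alikes from the thing itself.
- bot.regions_of(camera, target): "region" (480x640 bool, what is visible of it) and "rect" ([centre column, centre row, width, height] in pixels, round what is visible of it).
The state is a dict: "t": time; "joint_positions": joint angles; "qvel": joint speeds; "tau": joint torques, N m; "eef_pos": TCP position; "tcp_rot": TCP orientation; "ft_force": force on the tool from outside, world axes, zero at the start; "torque": the same for the moment, N m; "finger_gap": opening from 0.0 (shut) to 1.0 (fully open); "grip_force": force on a finger pad.
Only numpy, scipy, OpenCV 4.12 (cv2) and the standard library are available. Lean on these libraries where they do the work, as an engineer would, in place of code of your own. Each camera call takes 0.05 s, during which the arm holds its last target. There are 200 camera calls.

## Working session

There is one attempt and no reset: what is moved stays moved. The work goes in short steps, each a Python script; the robot and the scene stay as the last script left them, time stands still between calls to the robot, and variables do not carry over. Pictures are saved under pics/ and viewed, at most 10 in all, crops included, and the job is handed in when it is done.

```bash
mkdir -p pics; cat > h.py <<'E'
from plant import bot
import numpy as np, cv2
from scipy.spatial.transform import Rotation as R
def cal(n):
    c=bot.calibration(n); f=240/np.tan(np.radians(c["fovy"])/2); return c,f
def rot(c):
    r=np.array(c["rotation"],float)
    return r if r.shape==(3,3) else R.from_quat(r).as_matrix()
def cloud(c,f,d):
    v,u=np.mgrid[0:480,0:640].astype(float)
    K=np.array([[f,0,c["cx"]],[0,f,c["cy"]],[0,0,1.]])
    x=(u-c["cx"])/f; y=(v-c["cy"])/f; xd,yd=x.copy(),y.copy()
    for _ in range(15):
        s=1+c["k1"]*(x*x+y*y); x=xd/s; y=yd/s
    P=np.stack([x*d,y*d,d],-1)@rot(c).T+np.array(c["eye"])
    P[d<=0]=np.nan
    return P
def look(n,save=None):
    c,f=cal(n); im,d=bot.get_image(n)
    if save: cv2.imwrite("pics/"+save,im[:,:,::-1])
    return im,cloud(c,f,d)
def down(yaw): # tool z down, tool y axis at angle yaw from world y
    return (R.from_euler("z",yaw)*R.from_quat([1,0,0,0])).as_quat()
E
python3 - <<'E'
from h import *
s=bot.state(); print(s["t"],s["tcp_rot"])
for n in("top","side"):
    im,P=look(n,n+"1.png"); print(n,bot.calibration(n))
    for t in("handle_a_mid","cradle_seat","bin"):
        for r in bot.regions_of(n,t):
            p=P[r["region"]]; p=p[~np.isnan(p[:,0])]
            q=p[p[:,2]>.01]
            print(t,round(r["confidence"],2),np.round(r["rect"]),len(p),np.nanmedian(p,0).round(3),p.min(0).round(3) if len(p) else 0,p.max(0).round(3) if len(p) else 0, cv2.minAreaRect(p[:,:2].astype(np.float32)), im[r["region"]].mean(0).round())
print(bot.state()["t"])
E
```

```text
0.0 [ 1.33513324e-01  9.91046855e-01 -5.50910273e-04 -1.44411078e-04]
top {'fovy': 47.75574358717607, 'cx': 325.9161308339395, 'cy': 244.01229667577323, 'k1': -0.1328469064879238, 'eye': array([ 0.21411237, -0.02825493,  1.48485858]), 'rotation': array([-0.69883376,  0.70914444, -0.05850872,  0.07295391])}
handle_a_mid 0.86 [238. 249.  18.  53.] 552 [0.482 0.246 0.019] [ 0.41   0.224 -0.008] [0.559 0.275 0.047] ((0.48403945565223694, 0.25112566351890564), (0.14888440072536469, 0.03592564910650253), 11.3475341796875) [76. 68. 54.]
cradle_seat 0.95 [444. 224.  36.  47.] 654 [ 0.54  -0.324  0.044] [ 0.475 -0.376  0.004] [ 0.617 -0.279  0.062] ((0.5434789657592773, -0.3274616301059723), (0.13491761684417725, 0.0682581290602684), 18.2810001373291) [146. 143. 143.]
cradle_seat 0.91 [484. 312.  47.  68.] 1167 [ 0.284 -0.406  0.061] [ 0.205 -0.463  0.01 ] [ 0.378 -0.349  0.082] ((0.2924192249774933, -0.40494370460510254), (0.17574432492256165, 0.07354743033647537), 16.1275634765625) [149. 146. 146.]
bin 0.89 [333. 252. 101.  74.] 5312 [ 0.472 -0.016  0.005] [ 0.368 -0.147 -0.007] [0.564 0.11
[... 826 characters left out ...]
4. 149. 151.]
cradle_seat 0.66 [248. 404. 113.  79.] 3293 [ 0.285 -0.409  0.061] [ 0.198 -0.464  0.012] [ 0.383 -0.332  0.079] ((0.29079335927963257, -0.39356735348701477), (0.18046332895755768, 0.10067733377218246), 15.228803634643555) [171. 168. 172.]
bin 0.98 [321. 261. 104.  98.] 6714 [ 0.468 -0.013  0.015] [ 0.363 -0.153 -0.004] [0.571 0.197 0.063] ((0.4722798466682434, 0.02661260962486267), (0.1961302012205124, 0.3340776562690735), 10.026091575622559) [ 40.  65. 117.]
bin 0.72 [364. 200.  54.  23.] 612 [0.627 0.229 0.017] [ 0.557  0.207 -0.002] [0.705 0.324 0.043] ((0.6270946860313416, 0.2670914828777313), (0.15919724106788635, 0.09392455220222473), 17.44179916381836) [49. 43. 40.]
0.4
```

View pics/top1.png

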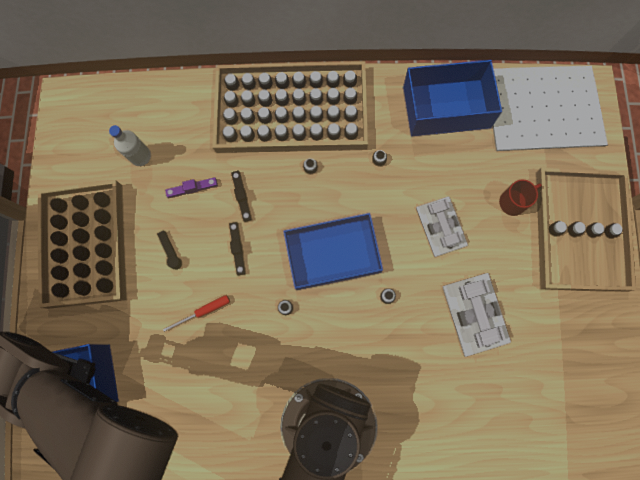

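View pics/side1.png

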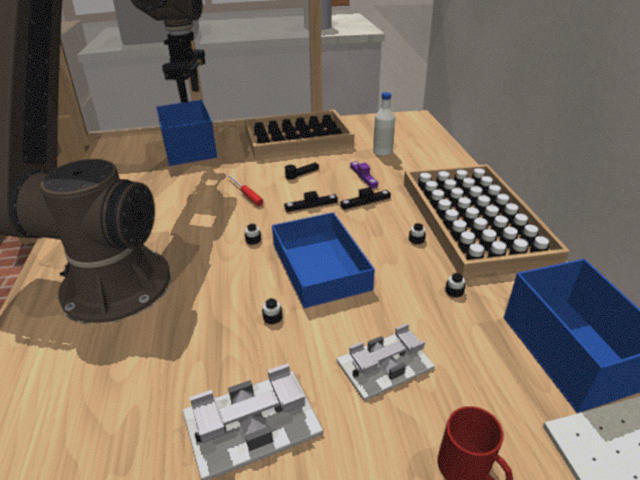

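The top view shows the two black handles at (236,249) and (241,196), the purple look-alike at (191,187), and the blue bin at (333,252). The smaller cradle is at (442,226) and the larger one at (478,314). The side view agrees. Next I'll look at the handles and the small cradle from close by.

```bash
cat >> h.py <<'E'
def ori(p,yaw):
    best=None
    for k in(-1,0,1):
        q=down(yaw+k*np.pi); j=bot.solve_ik(p,q)
        if j is not None and (best is None or abs(j[5])<best[0]): best=(abs(j[5]),q)
    return best[1]
def go(p,yaw): bot.move_ptp(p,ori(p,yaw))
def fit(P,mask,zlo,zhi):
    q=P[mask&(P[...,2]>zlo)&(P[...,2]<zhi)]
    r=cv2.minAreaRect(q[:,:2].astype(np.float32)); b=cv2.boxPoints(r)
    e=max(b[1]-b[0],b[2]-b[1],key=np.linalg.norm)
    a=np.arctan2(e[1],e[0]); a=(a+np.pi/2)%np.pi-np.pi/2
    return np.round(r[0],4),np.round(np.sort(r[1]),3),round(float(a),3),len(q),round(float(np.median(q[:,2])),3)
E
python3 - <<'E'
from h import *
go([.55,.2,.36],-.2)
im,P=look("wrist","w1.png")
for r in bot.regions_of("wrist","handle_a_mid"):
    m=r["region"]; print(round(r["confidence"],2),r["rect"],im[m].mean(0).round(),fit(P,m,.008,.06),fit(P,m,.032,.05))
print(bot.state()["t"],bot.state()["joint_positions"])
go([.5,-.3,.36],-.2)
im,P=look("wrist","w2.png")
for r in bot.regions_of("wrist","cradle_seat"):
    m=r["region"]; print(round(r["confidence"],2),r["rect"],fit(P,m,.002,.09),fit(P,m,.042,.062),fit(P,m,.051,.062),fit(P,m,.002,.015))
print(bot.state()["t"],bot.state()["joint_positions"])
E
```

```text
0.6 [344.8, 122.0, 59.5, 124.9] [41. 37. 35.] (array([0.4836, 0.2495]), array([0.027, 0.15 ]), 0.163, 2645, 0.017) (array([0.4835, 0.2495]), array([0.027, 0.036]), 0.174, 748, 0.039)
2.5667 [ 2.37225774e-01  3.23561772e-01  1.44091762e+00  5.70183028e-05
  1.37748021e+00 -1.13466025e+00]
0.89 [329.4, 148.6, 95.4, 117.9] (array([ 0.5371, -0.3249]), array([0.06 , 0.137]), 0.341, 3588, 0.044) (array([ 0.5382, -0.3228]), array([0.054, 0.124]), 0.308, 2310, 0.045) (array([ 0.5383, -0.3229]), array([0.054, 0.124]), 0.31, 426, 0.055) (array([ 0.5372, -0.3252]), array([0.06 , 0.137]), 0.347, 100, 0.009)
0.85 [413.9, 334.9, 70.1, 133.9] (array([ 0.2926, -0.3999]), array([0.071, 0.17 ]), 0.203, 2097, 0.06) (array([ 0.293 , -0.3847]), array([0.068, 0.173]), 0.014, 1768, 0.059) (array([ 0.2932, -0.4072]), array([0.07 , 0.165]), 0.297, 1277, 0.06) (array([ 0.3239, -0.3887]), array([0.018, 0.075]), -0.629, 7, 0.013)
4.6083 [-6.52611994e-01  3.19750329e-01  1.44588239e+00  8.38748775e-05
  1.37589156e+00  1.11662663e+00]
```

The wrist fits match the given sizes: handle A is 150 x 27 with its top at 39, and the small cradle is 124 x 54. Handle A goes on the balance first.

```bash
cat >> h.py <<'E'
C=np.array([.5383,-.3229]); CY=.31; OFF=.008
def pick(xy,yaw,z):
    go([*xy,z+.1],yaw); bot.move_straight([*xy,z+OFF]); bot.grab(25)
    s=bot.state(); print("gap",s["finger_gap"],"f",s["grip_force"],s["t"])
    bot.move_straight([*xy,z+.15],max_speed=.3)
def place(xy,yaw,z,up=.15):
    go([*xy,z+up],yaw)
    hit=bot.move_straight([*xy,z+OFF+.0015],max_speed=.1,threshold=8)
    print("hit",hit,bot.state()["eef_pos"].round(4) if hasattr(bot.state()["eef_pos"],"round") else bot.state()["eef_pos"])
    bot.gripper_open(); p=bot.state()["eef_pos"]; bot.move_straight([xy[0],xy[1],z+.25],max_speed=.3)
def seatcheck(name):
    im,P=look("wrist",name)
    d=P-np.array([*C,0]); c,s=np.cos(CY),np.sin(CY)
    lx=d[...,0]*c+d[...,1]*s; ly=-d[...,0]*s+d[...,1]*c
    k=(abs(ly)<.007)&(abs(lx)<.07)&(P[...,2]>.03)&(abs(lx)>.024)
    print("slope",np.polyfit(lx[k],P[...,2][k],1).round(3),k.sum())
    g=(abs(ly)<.06)&(abs(lx)<.1)&(P[...,2]>.09)
    if g.sum()>20: print("block",lx[g].mean().round(4),ly[g].mean().round(4),fit(P,g,.09,.13))
    print("t",bot.state()["t"])
E
python3 - <<'E'
from h import *
pick([.4836,.2495],.165,0); place(C,CY,.046); bot.sleep(.3); seatcheck("s1.png")
E
```

```text
gap 0.29455859945322166 f 24.99852418899536 8.6083
hit False [ 0.5386 -0.3231  0.0561]
slope [2.079 0.296] 7649
block 0.0229 -0.0004 (array([0., 0.]), array([0., 0.]), 0.0, 0, nan)
t 15.3583
  return _methods._mean(a, axis=axis, dtype=dtype,
  ret = ret.dtype.type(ret / rcount)
```

View pics/s1.png

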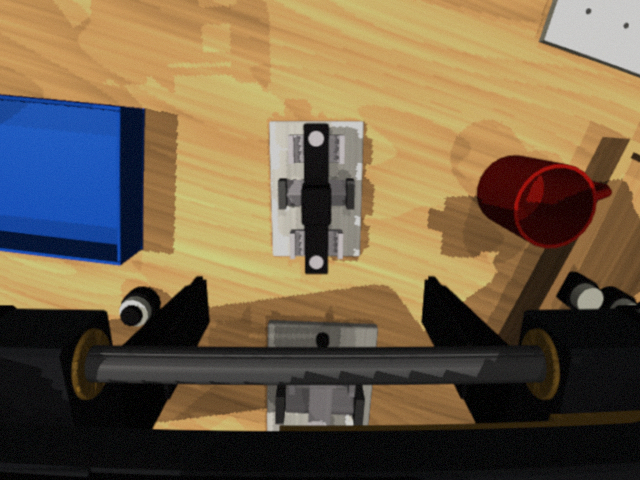

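The picture shows the handle in the cradle at (316,200), aligned with it. The gripper's own points spoiled the slope fit, so I'll cap the height and repeat.

```bash
sed -i 's/(P\[...,2\]>.03)&/(P[...,2]>.03)\&(P[...,2]<.13)\&/; s/(P\[...,2\]>.09)/(P[...,2]>.075)\&(P[...,2]<.13)/; s/fit(P,g,.09,.13)/fit(P,g,.075,.13)/' h.py
python3 - <<'E'
from h import *
seatcheck("s2.png")
E
```

```text
slope [0.007 0.063] 1341
block -0.0006 -0.0002 (array([ 0.5368, -0.3234]), array([0.028, 0.036]), 0.317, 1173, 0.085)
t 15.4083
```

The slope is 0.007 and the block is centred within 1 mm, so handle A is the good one and stays. I'll locate handle B and the bin.

```bash
python3 - <<'E'
from h import *
go([.42,-.02,.38],-.2)
im,P=look("wrist","w3.png")
for r in bot.regions_of("wrist","bin"):
    m=r["region"]; print("bin",round(r["confidence"],2),r["rect"],fit(P,m,.05,.07),fit(P,m,-.01,.08))
go([.56,.22,.36],-.2)
im,P=look("wrist","w4.png")
for r in bot.regions_of("wrist","handle_b_mid"):
    m=r["region"]; print(round(r["confidence"],2),r["rect"],im[m].mean(0).round(),fit(P,m,.008,.06),fit(P,m,.032,.05))
k=(abs(P[...,0]-.627)<.1)&(abs(P[...,1]-.235)<.045)&(im.max(-1)<120)
print(fit(P,k,.008,.06),fit(P,k,.032,.05)); print(bot.state()["t"])
E
```

```text
bin 0.79 [302.4, 143.1, 242.9, 203.1] (array([ 0.4663, -0.0172]), array([0.161, 0.241]), -1.378, 3079, 0.058) (array([ 0.4624, -0.0154]), array([0.183, 0.271]), -1.38, 29277, 0.003)
0.91 [343.1, 236.3, 60.5, 110.1] [36. 32. 30.] (array([0.6348, 0.2408]), array([0.028, 0.15 ]), 0.26, 2266, 0.018) (array([0.6349, 0.2408]), array([0.028, 0.036]), 0.255, 644, 0.039)
0.65 [455.6, 237.4, 115.4, 63.5] [80. 38. 92.] (array([0.662 , 0.3862]), array([0.029, 0.152]), -1.363, 2599, 0.017) (array([0.6623, 0.3857]), array([0.028, 0.036]), -1.363, 662, 0.039)
(array([0.6344, 0.2407]), array([0.028, 0.149]), 0.259, 2096, 0.018) (array([0.6349, 0.2408]), array([0.028, 0.036]), 0.258, 651, 0.039)
19.15
```

View pics/w4.png

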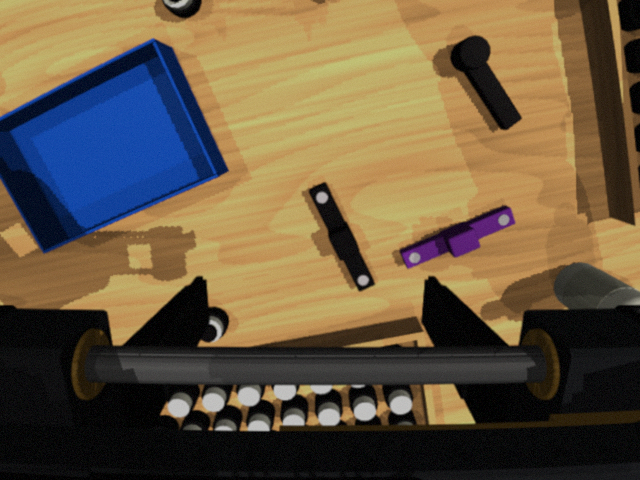

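The black handle B is at (342,236) and the purple look-alike at (460,237) is clear of the fingers. I'll put B in the bin.

```bash
python3 - <<'E'
from h import *
pick([.6349,.2408],.258,0); place([.4663,-.0172],-1.378,.006); 
im,P=look("wrist","b1.png")
for r in bot.regions_of("wrist","handle_b_mid"):
    m=r["region"]; print(round(r["confidence"],2),r["rect"],fit(P,m,.01,.07),fit(P,m,.035,.06))
bot.move_straight([.4663,-.0172,.3],max_speed=.3)
go([*C,.3],CY); seatcheck("s3.png")
E
```

```text
gap 0.2948017019298322 f 24.949319064617157 22.0333
hit False [ 0.4665 -0.0173  0.0159]
0.65 [318.0, 197.6, 27.2, 149.5] (array([ 0.4657, -0.0178]), array([0.027, 0.15 ]), -1.367, 3761, 0.021) (array([ 0.4659, -0.0175]), array([0.027, 0.036]), -1.381, 1139, 0.043)
slope [0.007 0.063] 1331
block -0.0004 0.0 (array([ 0.537 , -0.3234]), array([0.028, 0.035]), 0.309, 1126, 0.085)
t 29.1833
```

View pics/s3.png

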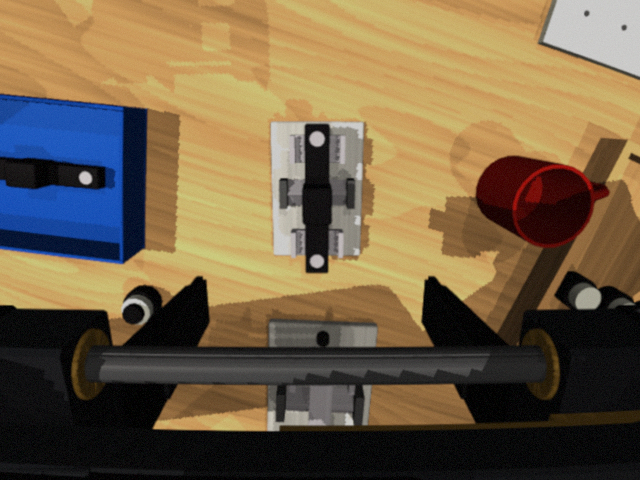

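Handle A is level and centred in the small cradle at (316,200), and handle B lies in the bin at (45,173), so I'll hand in.

```bash
python3 -c "
from plant import bot
print(bot.close_job())"
```

```text
the job is handed in; nothing more can be done
None
```

I handed the job in at about 29 s: handle A balanced, so it stays level and centred in the small cradle, and handle B, judged faulty by elimination rather than tested on the balance, lies in the bin.

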